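# Mix the coder's ink and unlatch its ink cassette

### The arm

A 6-joint arm with a two-finger parallel gripper is mounted at the origin on the work surface. World frame = base frame: x ahead of the robot, y to its left, z up, the work surface at z = 0. Lengths are in m, angles in degrees, forces in N, time in s.
With the tool pointing down it reaches from about 0.375 to 0.925 m from the base axis. Payload 5.7 kg.
Tool frame: the origin (TCP) lies midway between the tips of the shut fingers; the grasp point (between the pads) lies 19 mm behind it; z points along the fingers, y is the line along which they close (so a half turn about z gives the same grasp; the last joint's range is limited). The gripper opens to 85 mm and grips with 20 to 120 N. Pads are 22 mm wide; open, the fingers measure 114 mm over their backs; the gripper's body (76 mm by 85 mm) begins 54 mm behind the grasp point. The pads swing forward as they close: fully open they stand 13 mm farther back than shut.
Start: joints at [-77.298, 20.558, 86.54, -0, 72.909, -6.595], TCP at [0.198, -0.566, 0.231] pointing down, gripper open.
Joint ranges: [-170.27, 170.27], [-57.76, 135], [12.27, 136.19], [-55.21, 235.2], [11.17, 155.16], [-170.74, 170.74]. Speed limits (degrees/s): [136.94, 136.94, 180, 180, 180, 180].

### API

Orientations are given as a 3x3 rotation matrix whose columns are the frame's x, y, z axes.
In Python, from rig import sensors, camera, camera_model, robot, spotter gives the robot as it stands.
- The arm moves only by the tool servo_tool, never from a script. Its argument "series" is a list of rows, each a list of 7 numbers: the turn, a rotation vector about the tool's x, y, z in degrees, then the shift along the tool's x, y, z in cm, then the opening, from 0 (shut) to 1 (fully open). In form: [[rx, ry, rz, tx, ty, tz, grip], ...]. A call has 1 to 10 rows; each row is the pose to reach, as a shift and turn from the pose commanded when the call began, along the tool's axes at that moment; what a row does not reach only later rows make up. A row lasts 1/8 s, in which the tool goes at most 62.5 mm and 10.7 degrees, less where a joint would pass 70% of its speed; a pose out of reach is approached as far as the arm can. A call with a gripper value outside its range is refused whole. The fingers move at their own pace and stop on an object; the grip force is fixed at half the most. Time passes only in rows, so rows that repeat a pose let the fingers close. It gives the time, the measured TCP pose, the force, the opening and the grip force at its end, in the units of the state.
- sensors.observe(): the state, without advancing time (a new reading comes with each control period).
- camera(name): name is "scene" or "top" or "wrist"; returns (picture, depth): 400x640x3 uint8, red, green, blue; 400x640 float32, m along the optical axis (not along the pixel's ray), 0 where there is no reading.
- camera_model(name): a dict with "fx", "fy", "cx", "cy" (pixels), "rvec" (rotation vector, rad) and "tvec" (3), from world to camera coordinates, as OpenCV has them; the wrist camera has in their place "hand_eye" (4x4, takes a point from camera to tool coordinates, whose origin is the TCP and whose axes are the flange's). Camera axes: x right, y down, z forward; pixel columns grow to the right and rows downward; lengths in m; the calibration is good to about 2 mm. A picture is of the moment at which its call begins: read the wrist's pose just before it. camera_model takes no time and is no camera call.
- robot.finish_job(): hands the job in; it is judged then, once.
Trained networks look in the newest picture that a camera, given by its name, has taken for a name from the list of things; names that differ only in an ending like _2 or _b are one class to them, and where a whole thing is asked for, a point or a joint stands for the part that bears it (a point fixed in the world has none). Each returns a list of dicts, best first, with "conf" (0 to 1); they miss things now and then, are a little off and sometimes report something else, mostly with a low value. They report only what shows in the picture. A call takes as long as a camera call.
- spotter.boxes_of(camera, label): "xy" ([column, row] in pixels, amid what is visible of it).
- spotter.masks_of(camera, label): "mask" (400x640 bool, what is visible of it) and "xy" ([column, row] in pixels, amid what is visible of it).
- spotter.landmark_of(camera, label): "xy" ([column, row] in pixels: a listed point, or the origin of a listed thing).
The state is a dict: "clock": time; "qpos": joint angles; "qvel": joint speeds; "joint_efforts": joint torques, N m; "tool_pos": TCP position; "ee_rot": TCP orientation; "ft_force": force on the tool from outside, world axes, zero at the start; "wrist_torque": the same for the moment, N m; "grip_width": finger opening in m; "grip_force": force on a finger pad.
Only numpy, scipy, OpenCV 4.12 (cv2) and the standard library are available. Lean on these libraries where they do the work, as an engineer would, in place of code of your own. Each camera call takes 0.05 s, during which the arm holds its last target. There are 200 camera calls.

### The job

The pouch coder's ink cassette is to be refilled. First mix the ink: turn the closed bottle with the black cap and black label over in the air until its cap points well downwards, keep it so for a moment, and set it gently back upright in the steel spill tray and let go of it. Then pinch the cassette's two orange side catches together, lift the cassette straight up until it is well clear of its dock, and finish while holding it there level by the pinched catches, leaving everything else where it stands.

Things in the scene. Friction and masses are not known exactly. Their poses are not given: they have to be found in the camera images.
- ink: the ink bottle: white closed round bottle with black cap and black label, 50 mm diameter up to 100 mm, shoulder to 118 mm, cap 33 mm diameter from 126 to 150 mm (overall height 150), about 0.15 kg. Origin: centre of its underside; z along the bottle towards the cap. It stands in the spill tray
- cleaner: a bystander: cleaner bottle of the same shape with green cap and green label, also standing in the spill tray, 150 mm from the ink bottle's centre; which end of the tray holds which bottle changes. Origin: centre of its underside
- tray: fixed steel spill tray 170 x 300 x 12 mm, walls 3 mm; its inner floor, on which the bottles stand, is 3 mm above the table. Origin: centre of its underside on the table; its y axis runs along the 300 mm side, the bottles stand on that line 75 mm either side of the centre
- cassette: the ink cassette: blue block 60 (x) by 34 (y) mm, end blocks 50 mm high, middle ridge 21 mm wide and 66 mm high with black filler cap to 73 mm; 0.15 kg. Origin: centre of its underside, z up. It sits 36 mm deep in the dock, 1 mm play. An orange catch on each broad side; unpinched, a nose on each sits under a steel keeper of the dock, so it cannot be lifted
- catch_left_pad (a point): centre of the outer face of the orange thumb pad of the catch on the cassette's +y side, 24 mm out from the cassette's middle and 56 mm above its underside (20 mm above the dock rim). Pad 24 mm wide (x), 32 mm high, bottom edge 4 mm above the rim. The two pads measure 48 mm across, 36 mm fully pinched
- catch_right_pad (a point): centre of the outer face of the orange thumb pad of the catch on the cassette's -y side, 24 mm out from the cassette's middle and 56 mm above its underside (20 mm above the dock rim). Pad 24 mm wide (x), 32 mm high, bottom edge 4 mm above the rim. The two pads measure 48 mm across, 36 mm fully pinched
- catch_left (a joint): travel of the orange catch on the cassette's +y side: 0 sprung out (latched), 0.006 m fully pinched in against its stop; the nose clears its keeper from about 0.0045. Spring: 2 N to start, 8 N fully in
- catch_right (a joint): the same for the catch on the cassette's -y side
- dock_rim (a point): fixed: centre of the dock's mouth at rim height (150 mm above the table), in the flat 110 x 116 mm top of the grey print head over the conveyor; axes as those of the docked cassette. On its +y side an aluminium bracket, below the rim, leads to the cream control cabinet (top 225 mm above the table, near face 115 mm away)
- coder: fixed: the whole pouch coder (conveyor, cabinet, print head with the dock). Origin on the table straight below dock_rim, same axes; the green belt, top 75 mm above the table, spans y -84 to 84 mm and x -220 to 380 mm, the cabinet y 115 to 275 mm and x -150 to 290 mm
- tape_roll: bystander: roll of blue tape lying flat, 90 mm diameter, 25 mm high. Origin: centre of its underside
- screwdriver: bystander: screwdriver 170 mm long lying on the table. Origin near its middle
- wipes: bystander: white wipes canister with blue lid, 83 mm diameter, 148 mm high. Origin: centre of its underside

How it is judged:
By the outcome, as a careful person would: the job done as asked, in the order asked, and still so for the second after the job is handed in, while the arm keeps its last pose, push and grip.
It also fails if it takes over 67 s, if anything falls off the work surface, if the arm or the gripper's body presses on something with over 40 N, if the wrist force passes 120 N, or if a joint passes its speed limit or range.

## Working session

There is one attempt and no reset: what is moved stays moved. The work goes in short steps, Python scripts to look and compute and a tool call to move; the robot and the scene stay as the last step left them, time stands still between calls to the robot, and variables do not carry over. Pictures are saved under pics/ and viewed, at most 10 in all, crops included, and the job is handed in when it is done.

Besides the shell and the picture viewer there is one more tool, called after "Emit:" as name(argument=value, ...), one argument or row to a line, values as JSON. servo_tool: Moves the arm, as the interface text tells. Its arguments: {"type":"object","properties":{"series":{"type":"array"}},"required":["series"]}

```bash
ls; mkdir -p pics
cat > h.py <<'E'
import numpy as np, cv2
from rig import sensors, camera, camera_model, robot, spotter
def T(name, s=None):
    m=camera_model(name)
    if 'hand_eye' in m:
        s=s or sensors.observe(); A=np.eye(4); A[:3,:3]=s['ee_rot']; A[:3,3]=s['tool_pos']
        return m, A@np.array(m['hand_eye'])
    R=cv2.Rodrigues(np.array(m['rvec'],float))[0]; A=np.eye(4); A[:3,:3]=R.T; A[:3,3]=-R.T@np.array(m['tvec']).ravel()
    return m,A
def ray(name,xy,s=None):
    m,A=T(name,s); d=np.array([(xy[0]-m['cx'])/m['fx'],(xy[1]-m['cy'])/m['fy'],1.])
    return A[:3,3],A[:3,:3]@d
def cloud(name,depth,s=None):
    m,A=T(name,s); v,u=np.mgrid[:400,:640]
    P=np.stack([(u-m['cx'])/m['fx']*depth,(v-m['cy'])/m['fy']*depth,depth],-1)
    return P@A[:3,:3].T+A[:3,3]
def tri(rays):
    M=np.zeros((3,3));b=np.zeros(3)
    for o,d in rays:
        d=d/np.linalg.norm(d);Q=np.eye(3)-np.outer(d,d);M+=Q;b+=Q@o
    p=np.linalg.solve(M,b); return p,[np.linalg.norm(np.cross(p-o,d/np.linalg.norm(d))) for o,d in rays]
E
cat > a.py <<'E'
from h import *
np.set_printoptions(precision=4,suppress=True)
s=sensors.observe(); print(s['clock'],s['ee_rot'],s['tool_pos'],s['grip_width'])
for c in ['scene','top','wrist']:
    p,d=camera(c); cv2.imwrite(f'pics/{c}0.png',p[...,::-1]); np.save(f'{c}0.npy',d)
    print(c,T(c)[1][:3,3], T(c)[1][:3,2])
L={}
for n in ['ink','cleaner','tray','cassette','catch_left_pad','catch_right_pad','dock_rim','coder']:
    for c in ['scene','top']:
        r=spotter.landmark_of(c,n)
        print(n,c,[(np.round(x['xy'],1),round(x['conf'],2)) for x in r[:2]])
        if r: L.setdefault(n,[]).append(ray(c,r[0]['xy']))
    if len(L.get(n,[]))==2: print('   tri',*tri(L[n]))
E
python3 a.py; python3 -c "
import cv2,numpy as np
a=[cv2.imread(f'pics/{c}0.png') for c in ('scene','top')]
cv2.imwrite('pics/both0.png',cv2.resize(np.vstack(a),(480*1,600)))"
```

```text
pics
0.0 [[ 0.9438  0.3305 -0.0004]
 [ 0.3305 -0.9438  0.0019]
 [ 0.0002 -0.0019 -1.    ]] [ 0.1981 -0.5656  0.2304] 0.08550832588040676
scene [1.2107 0.5638 0.8562] [-0.509  -0.5992 -0.6179]
top [ 0.4187 -0.171   1.1778] [ 0.1609  0.0069 -0.987 ]
wrist [ 0.2629 -0.5445  0.3739] [-0.2541 -0.087  -0.9633]
ink scene [(array([311.5, 177.5]), 0.68)]
ink top [(array([382.1, 255.2]), 0.52)]
   tri [ 0.4405 -0.378   0.008 ] [np.float64(0.011499926473210078), np.float64(0.01149992647320992)]
cleaner scene [(array([348.5, 197.7]), 0.86)]
cleaner top [(array([338.4, 260.1]), 0.57)]
   tri [ 0.4179 -0.2338 -0.0043] [np.float64(0.0015893123325174863), np.float64(0.0015893123325174947)]
tray scene [(array([330.2, 186. ]), 0.64)]
tray top [(array([363.5, 255.7]), 0.61)]
   tri [ 0.4305 -0.3113  0.0061] [np.float64(0.00016154491192029528), np.float64(0.00016154491192023684)]
cassette scene [(array([395.3, 263.6]), 0.68)]
cassette top [(array([219.3, 193.8]), 0.53)]
   tri [0.6117 0.1255 0.1057] [np.float64(0.0007432385312362833), np.float64(0.0007432385312362924)]
catch_left_pad scene [(array([409.1, 247.9]), 0.58)]
catch_left_pad top [(array([201.8, 192.3]), 0.46)]
   tri [0.605  0.1543 0.1735] [np.float64(0.0027356579821462045), np.float64(0.0027356579821462405)]
catch_right_pad scene [(array([396.6, 240. ]), 0.44)]
catch_right_pad top [(array([218.2, 187.9]), 0.37)]
   tri [0.6127 0.1144 0.1744] [np.float64(0.004503683325162616), np.float64(0.00450368332516261)]
dock_rim scene [(array([401., 255.]), 0.58), (array([331.8, 189.7]), 0.44)]
dock_rim top [(array([210.8, 189.1]), 0.71)]
   tri [0.6168 0.1398 0.1483] [np.float64(0.0006845864649089662), np.float64(0.0006845864649091001)]
coder scene [(array([395.2, 296.8]), 0.76)]
coder top [(array([226.6, 202.6]), 0.86)]
   tri [ 0.6035  0.1332 -0.0133] [np.float64(0.0006142114261113815), np.float64(0.0006142114261113)]
```

View pics/scene0.png

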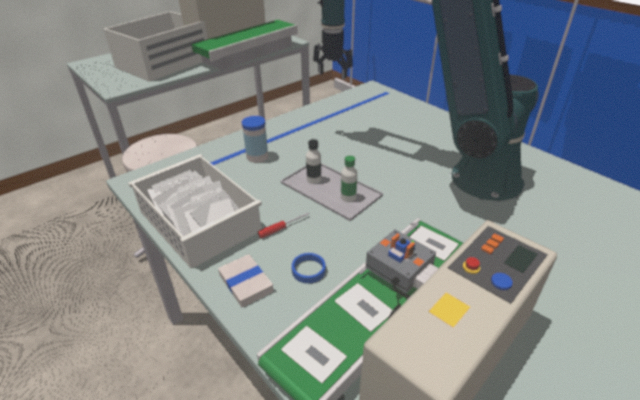

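View pics/top0.png

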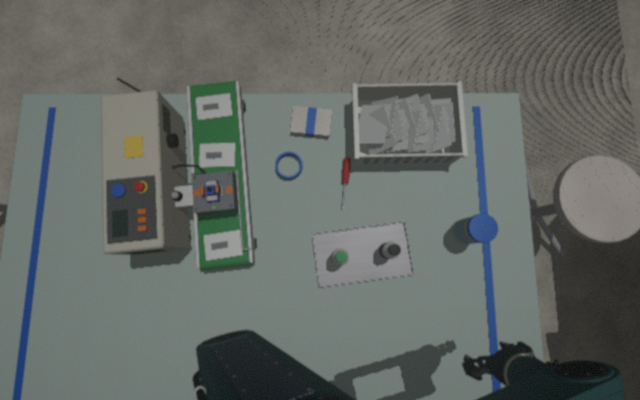

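The scene view shows the ink bottle (black cap) at (313,160) and the cleaner at (349,180), with the cassette in the print head at (400,250). In the top view, ink is at (388,250) and the cassette at (212,190). Next I'll refine these positions with depth and masks.

```bash
cat > b.py <<'E'
from h import *
np.set_printoptions(precision=4,suppress=True)
D={};P={}
for c in ['scene','top']:
    P[c],D[c]=camera(c)
    C=cloud(c,D[c])
    for n in ['ink','cleaner','cassette']:
        r=spotter.masks_of(c,n)
        if not r: print(c,n,'none'); continue
        m=r[0]['mask']&(D[c]>0); q=C[m]
        print(c,n,round(r[0]['conf'],2),m.sum(),'zpct',np.percentile(q[:,2],[2,50,98]))
        z=q[:,2]
        if n!='cassette':
            for lo,hi in [(.02,.1),(.132,.16)]:
                k=q[(z>lo)&(z<hi)]
                if len(k)>8: print('   band',lo,hi,len(k),'mean',k.mean(0),'min',k.min(0)[:2],'max',k.max(0)[:2])
    # orange pixels near the cassette
    hsv=cv2.cvtColor(P[c],cv2.COLOR_RGB2HSV)
    near=(np.abs(C-np.array([.612,.137,.18])).max(-1)<.09)
    o=(hsv[...,0]>4)&(hsv[...,0]<18)&(hsv[...,1]>130)&(hsv[...,2]>90)&near
    nn,lab,st,ce=cv2.connectedComponentsWithStats(o.astype(np.uint8))
    for i in range(1,nn):
        if st[i,4]>5: print(c,'orange',ce[i],st[i,4],'mean',C[lab==i].mean(0),'zmax',C[lab==i][:,2].max())
    k=near&(np.abs(C[...,2]-.15)<.006)
    pts=C[k][:,:2].astype(np.float32)*1000
    print(c,'headtop',len(pts),cv2.minAreaRect(pts),np.median(C[k][:,2]))
E
python3 b.py
```

```text
scene ink 0.77 589 zpct [0.0028 0.0776 0.154 ]
   band 0.02 0.1 303 mean [ 0.4573 -0.3659  0.0605] min [ 0.4306 -0.3921] max [ 0.4719 -0.3526]
   band 0.132 0.16 90 mean [ 0.45  -0.373  0.147] min [ 0.4299 -0.3926] max [ 0.4628 -0.3621]
scene cleaner 0.95 599 zpct [0.0116 0.0824 0.1544]
   band 0.02 0.1 330 mean [ 0.4389 -0.2181  0.0612] min [ 0.4099 -0.246 ] max [ 0.4535 -0.2042]
   band 0.132 0.16 101 mean [ 0.4323 -0.227   0.1472] min [ 0.4132 -0.2462] max [ 0.4436 -0.2129]
scene cassette 0.68 477 zpct [0.1526 0.1697 0.1879]
scene orange [394.4242 238.697 ] 33 mean [0.6158 0.1158 0.1811] zmax 0.18811377498562676
scene orange [384.8125 242.1562] 32 mean [0.6151 0.089  0.1509] zmax 0.15267343944755196
scene orange [409.2222 247.9444] 36 mean [0.6121 0.1562 0.1793] zmax 0.18918290031790408
scene orange [418.  261.5] 40 mean [0.6054 0.1801 0.1509] zmax 0.1537406427949859
scene headtop 1425 ((609.2833251953125, 132.88494873046875), (114.05657196044922, 118.34883117675781), 6.397799968719482) 0.150325382487701
top ink 0.74 330 zpct [0.0047 0.113  0.1569]
   band 0.02 0.1 68 mean [ 0.444
[... 217 characters left out ...]
 0.02 0.1 15 mean [ 0.4259 -0.2112  0.065 ] min [ 0.4029 -0.2289] max [ 0.4464 -0.2067]
   band 0.132 0.16 113 mean [ 0.4273 -0.2314  0.1544] min [ 0.4118 -0.2484] max [ 0.4419 -0.2157]
top cassette 0.84 345 zpct [0.1495 0.1684 0.19  ]
top orange [216.9  188.45] 20 mean [0.6118 0.1111 0.1861] zmax 0.18978051708271482
top orange [202. 190.] 21 mean [0.6074 0.152  0.1863] zmax 0.19019927172043738
top orange [228.4483 189.4138] 29 mean [0.6153 0.0873 0.1535] zmax 0.15704749366297976
top orange [196.5 192.5] 32 mean [0.6065 0.1783 0.1527] zmax 0.15538359337353858
top headtop 1230 ((625.8369140625, 152.0002899169922), (144.8616180419922, 153.38946533203125), 5.195003509521484) 0.15191412472758958
```

Emit:
servo_tool(
  series=[
    [0,10,0,0,0,0,1],
    [0,20,0,0,0,0,1],
  ],
)

```text
clock: 1.6
tool_pos: [0.1994, -0.5667, 0.2324]
ee_rot: [[0.884, 0.332, 0.328], [0.313, -0.943, 0.112], [0.346, 0.003, -0.938]]
ft_force: [-0.5, 0.4, -0.3]
grip_width: 0.0852
grip_force: 0.0
```

```bash
python3 -c "
from h import *
s=sensors.observe();print(s['clock'],np.round(s['qpos'],2),np.round(s['tool_pos'],4),np.round(s['ee_rot'],3))"
```

```text
1.6 [-89.21  22.78  86.32  19.66  78.17 -23.96] [ 0.1994 -0.5667  0.2324] [[ 0.884  0.332  0.328]
 [ 0.313 -0.943  0.112]
 [ 0.346  0.003 -0.938]]
```

The spotter and depth agree: ink is at (0.4465, -0.379) and its cap top reads about 0.154. Cleaner is 148 mm away, and the head top is at 0.150 with yaw of about 6°. I'll approach the bottle with the tool horizontal.

```bash
cat >> h.py <<'E'
from scipy.spatial.transform import Rotation as Ro
def hz(az,pitch=0,roll=0):
    "tool z along azimuth az, pitched up by pitch, tool x up, then rolled about tool z"
    a,p=np.radians([az,pitch]); z=np.array([np.cos(a)*np.cos(p),np.sin(a)*np.cos(p),np.sin(p)])
    y=np.cross(z,[0,0,1.]); y/=np.linalg.norm(y); x=np.cross(y,z)
    return np.c_[x,y,z]@Ro.from_euler('z',roll,degrees=True).as_matrix()
def down(yaw):
    "tool down, tool y at azimuth yaw"
    a=np.radians(yaw); y=np.array([np.cos(a),np.sin(a),0]); z=np.array([0,0,-1.]); return np.c_[np.cross(y,z),y,z]
def go(R,p,s=None,R0=None,p0=None):
    s=s or sensors.observe(); R0=np.array(s['ee_rot']) if R0 is None else R0; p0=np.array(s['tool_pos']) if p0 is None else np.array(p0)
    print('row',np.round(Ro.from_matrix(R0.T@R).as_rotvec(degrees=True),1),np.round(R0.T@(np.array(p)-p0)*100,2))
def st():
    s=sensors.observe();print(s['clock'],'q',np.round(s['qpos'],1),'p',np.round(s['tool_pos'],4),'w',round(s['grip_width'],4),'\n',np.round(s['ee_rot'],3)); return s
E
python3 -c "
from h import *
s=st(); go(hz(40),[.30,-.50,.20])"
```

```text
1.6 q [-89.2  22.8  86.3  19.7  78.2 -24. ] p [ 0.1994 -0.5667  0.2324] w 0.0852 
 [[ 0.884  0.332  0.328]
 [ 0.313 -0.943  0.112]
 [ 0.346  0.003 -0.938]]
row [ 18.1  69.  -12.4] [ 9.86 -2.95  7.09]
```

Emit:
servo_tool(
  series=[
    [2,8,-1.5,1.5,-0.5,1,1],
    [5,18,-3,3,-1,2,1],
    [7,28,-5,4.5,-1.5,3,1],
    [10,38,-7,6,-2,4,1],
    [12.5,48,-9,7.5,-2.3,5,1],
    [15.5,58,-10.5,9,-2.7,6,1],
    [18.1,69,-12.4,9.9,-2.95,7.1,1],
    [18.1,69,-12.4,9.9,-2.95,7.1,1],
    [18.1,69,-12.4,9.9,-2.95,7.1,1],
  ],
)

```text
clock: 2.72
tool_pos: [0.2991, -0.5001, 0.1988]
ee_rot: [[0.007, 0.642, 0.767], [0.001, -0.767, 0.642], [1.0, -0.004, -0.006]]
ft_force: [0.1, -0.6, 0.2]
grip_width: 0.0855
grip_force: 0.0
```

```bash
python3 -c "
from h import *
s=st(); go(hz(40),[.30,-.50,.20]);go(hz(40),[.318,-.486,.075]);go(hz(40),[.464,-.364,.075])"
```

```text
2.725 q [-94.3  57.8  78.4  54.7 118.6 -55.4] p [ 0.2991 -0.5001  0.1988] w 0.0855 
 [[ 0.007  0.642  0.767]
 [ 0.001 -0.767  0.642]
 [ 1.    -0.004 -0.006]]
row [ 0.1  0.3 -0.2] [0.12 0.05 0.07]
row [ 0.1  0.3 -0.2] [-12.37   0.18   2.42]
row [ 0.1  0.3 -0.2] [-12.26   0.19  21.45]
```

Emit:
servo_tool(
  series=[
    [0,0,0,-3,0,0.6,1],
    [0,0,0,-6.5,0.1,1.2,1],
    [0,0,0,-10,0.15,2,1],
    [0,0.3,-0.2,-12.35,0.2,2.4,1],
    [0,0.3,-0.2,-12.35,0.2,2.4,1],
    [0,0.3,-0.2,-12.35,0.2,2.4,1],
  ],
)

```text
clock: 3.48
tool_pos: [0.3179, -0.487, 0.0775]
ee_rot: [[-0.001, 0.641, 0.767], [0.003, -0.767, 0.641], [1.0, 0.003, -0.001]]
ft_force: [0.1, 0.5, -0.1]
grip_width: 0.0854
grip_force: 0.0
```

```bash
cat > c.py <<'E'
from h import *
np.set_printoptions(precision=4,suppress=True)
s=st(); p,d=camera('wrist'); cv2.imwrite('pics/w1.png',p[...,::-1]); C=cloud('wrist',d,s)
q=C.reshape(-1,3)[d.ravel()>0]
for (x,y) in [(.4465,-.379)]:
    k=q[(np.hypot(q[:,0]-x,q[:,1]-y)<.045)]
    for lo,hi in [(.03,.095),(.13,.17)]:
        b=k[(k[:,2]>lo)&(k[:,2]<hi)]
        if len(b)<20: print('few',lo,len(b)); continue
        A=np.c_[2*b[:,:2],np.ones(len(b))]; c=np.linalg.lstsq(A,(b[:,:2]**2).sum(1),rcond=None)[0]
        print(lo,len(b),'circle',c[:2],np.sqrt(c[2]+c[0]**2+c[1]**2),'zmax',b[:,2].max())
go(hz(40),[.464,-.364,.075],s)
E
python3 c.py
```

```text
3.475 q [-92.9  67.8  77.1  52.8 112.9 -62.9] p [ 0.3179 -0.487   0.0775] w 0.0854 
 [[-0.001  0.641  0.767]
 [ 0.003 -0.767  0.641]
 [ 1.     0.003 -0.001]]
0.03 2593 circle [ 0.4454 -0.3812] 0.024777817026372963 zmax 0.09498316009274584
0.13 732 circle [ 0.4453 -0.3813] 0.015792149715407707 zmax 0.15328607836421806
row [0.1 0.1 0.2] [-0.22 -0.07 19.1 ]
```

View pics/w1.png

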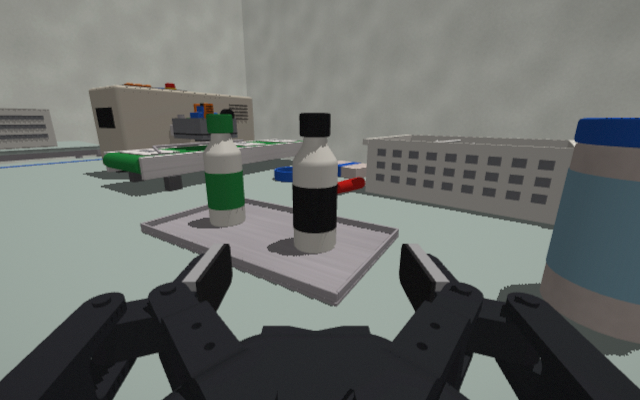

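The wrist view shows the ink bottle centred between the fingers (column 315). The fitted circle radii of 24.8 and 15.8 mm match the bottle, so I'll move in and grip.

Emit:
servo_tool(
  series=[
    [0,0,0,0,0,3,1],
    [0,0,0,-0.1,0,7,1],
    [0,0,0,-0.2,0,11,1],
    [0,0,0.1,-0.2,0,14,1],
    [0,0,0.1,-0.2,0.05,17,1],
    [0,0,0.1,-0.2,0.05,18.9,1],
    [0,0,0.1,-0.2,0.05,18.9,1],
    [0,0,0.1,-0.2,0.05,18.9,0.4],
    [0,0,0.1,-0.2,0.05,18.9,0.2],
    [0,0,0.1,-0.2,0.05,18.9,0],
  ],
)

```text
clock: 4.78
tool_pos: [0.4631, -0.3656, 0.0733]
ee_rot: [[-0.001, 0.641, 0.768], [-0.003, -0.768, 0.641], [1.0, -0.002, 0.002]]
ft_force: [-1.7, -0.3, 1.2]
grip_width: 0.0483
grip_force: 61.2
```

Emit:
servo_tool(
  series=[
    [0,0,0,0,0,0,0],
    [0,0,0,0,0,0,0],
    [0,0,0,0,0,0,0],
    [0,0,0,0,0,0,0],
  ],
)

```text
clock: 5.28
tool_pos: [0.4637, -0.3648, 0.0733]
ee_rot: [[-0.0, 0.642, 0.767], [-0.003, -0.767, 0.642], [1.0, -0.002, 0.002]]
ft_force: [-0.4, -1.8, 0.7]
grip_width: 0.0483
grip_force: 61.3
```

```bash
python3 -c "
from h import *
s=st(); print(s['grip_force'],s['ft_force'])"
```

```text
5.275 q [-79.9  66.   90.8  62.3 101.4 -69.5] p [ 0.4637 -0.3648  0.0733] w 0.0483 
 [[-0.     0.642  0.767]
 [-0.003 -0.767  0.642]
 [ 1.    -0.002  0.002]]
61.27035677433014 [-0.4211468  -1.7559449   0.73283685]
```

Emit:
servo_tool(
  series=[
    [0,0,0,1,0,0,0],
    [0,0,0,3,0,0,0],
    [0,0,0,6,0,0,0],
    [0,0,0,9,0,0,0],
    [0,0,0,12,0,0,0],
    [0,0,0,15,0,0,0],
    [0,0,0,18,0,0,0],
    [0,0,0,20,0,0,0],
    [0,0,0,21,0,0,0],
    [0,0,0,21,0,0,0],
  ],
)

```text
clock: 6.52
tool_pos: [0.4636, -0.3653, 0.2836]
ee_rot: [[-0.0, 0.642, 0.767], [-0.003, -0.767, 0.642], [1.0, -0.002, 0.002]]
ft_force: [0.3, 0.9, -2.3]
grip_width: 0.0484
grip_force: 61.5
```

Emit:
servo_tool(
  series=[
    [0,0,5,0,0,0,0],
    [0,0,14,0,0,0,0],
    [0,0,24,0,0,0,0],
    [0,0,34,0,0,0,0],
    [0,0,44,0,0,0,0],
    [0,0,54,0,0,0,0],
    [0,0,64,0,0,0,0],
    [0,0,74,0,0,0,0],
    [0,0,84,0,0,0,0],
    [0,0,90,0,0,0,0],
  ],
)

```text
clock: 7.78
tool_pos: [0.4635, -0.3653, 0.282]
ee_rot: [[0.642, -0.004, 0.767], [-0.767, 0.009, 0.642], [-0.009, -1.0, 0.003]]
ft_force: [0.2, -0.3, -2.2]
grip_width: 0.0487
grip_force: 61.5
```

Emit:
servo_tool(
  series=[
    [0,0,9,0,0,0,0],
    [0,0,18,0,0,0,0],
    [0,0,28,0,0,0,0],
    [0,0,38,0,0,0,0],
    [0,0,48,0,0,0,0],
    [0,0,58,0,0,0,0],
    [0,0,68,0,0,0,0],
    [0,0,78,0,0,0,0],
    [0,0,85,0,0,0,0],
    [0,0,85,0,0,0,0],
  ],
)

```text
clock: 9.02
tool_pos: [0.4635, -0.3653, 0.2822]
ee_rot: [[0.056, -0.639, 0.767], [-0.062, 0.764, 0.642], [-0.996, -0.084, 0.003]]
ft_force: [-0.8, 0.3, -1.1]
grip_width: 0.0483
grip_force: 61.6
```

Emit:
servo_tool(
  series=[
    [0,0,0,0,0,0,0],
    [0,0,0,0,0,0,0],
    [0,0,0,0,0,0,0],
    [0,0,0,0,0,0,0],
    [0,0,0,0,0,0,0],
    [0,0,0,0,0,0,0],
    [0,0,0,0,0,0,0],
    [0,0,0,0,0,0,0],
    [0,0,0,0,0,0,0],
    [0,0,0,0,0,0,0],
  ],
)

```text
clock: 10.28
tool_pos: [0.4636, -0.3654, 0.2833]
ee_rot: [[0.056, -0.639, 0.767], [-0.063, 0.764, 0.642], [-0.996, -0.085, 0.002]]
ft_force: [0.5, 0.4, -1.8]
grip_width: 0.0485
grip_force: 61.6
```

```bash
python3 -c "
from h import *
s=st(); p,d=camera('scene'); cv2.imwrite('pics/s1.png',cv2.resize(p[60:260,220:480,::-1],None,fx=2.5,fy=2.5))"
```

```text
10.275 q [-79.9  46.1  94.8  66.1 108.4 120.3] p [ 0.4636 -0.3654  0.2833] w 0.0485 
 [[ 0.056 -0.639  0.767]
 [-0.063  0.764  0.642]
 [-0.996 -0.085  0.002]]
```

View pics/s1.png

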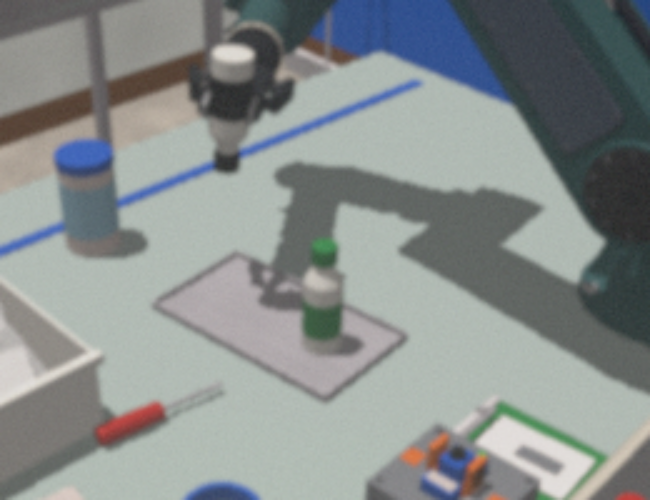

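The bottle hangs cap-down in the grip, with its cap at (227,160) in the crop. I've held it so for more than 1 s and will now turn it back and lower it.

Emit:
servo_tool(
  series=[
    [0,0,-7,0,0,0,0],
    [0,0,-16,0,0,0,0],
    [0,0,-26,0,0,0,0],
    [0,0,-36,0,0,0,0],
    [0,0,-46,0,0,0,0],
    [0,0,-56,0,0,0,0],
    [0,0,-66,0,0,0,0],
    [0,0,-76,0,0,0,0],
    [0,0,-86,0,0,0,0],
    [0,0,-90,0,0,0,0],
  ],
)

```text
clock: 11.58
tool_pos: [0.4636, -0.3654, 0.2833]
ee_rot: [[0.639, 0.058, 0.767], [-0.764, -0.066, 0.642], [0.088, -0.996, 0.003]]
ft_force: [-0.1, 0.3, -2.0]
grip_width: 0.0482
grip_force: 61.6
```

Emit:
servo_tool(
  series=[
    [0,0,-9,0,0,0,0],
    [0,0,-18,0,0,0,0],
    [0,0,-28,0,0,0,0],
    [0,0,-38,0,0,0,0],
    [0,0,-48,0,0,0,0],
    [0,0,-58,0,0,0,0],
    [0,0,-68,0,0,0,0],
    [0,0,-78,0,0,0,0],
    [0,0,-85,0,0,0,0],
    [0,0,-85,0,0,0,0],
  ],
)

```text
clock: 12.82
tool_pos: [0.4636, -0.3654, 0.2833]
ee_rot: [[0.001, 0.642, 0.767], [-0.004, -0.767, 0.642], [1.0, -0.004, 0.002]]
ft_force: [0.9, 0.5, -1.9]
grip_width: 0.0483
grip_force: 61.6
```

Emit:
servo_tool(
  series=[
    [0,0,0,-2,0,0,0],
    [0,0,0,-5,0,0,0],
    [0,0,0,-8,0,0,0],
    [0,0,0,-11,0,0,0],
    [0,0,0,-14,0,0,0],
    [0,0,0,-16.5,0,0,0],
    [0,0,0,-18,0,0,0],
    [0,0,0,-19,0,0,0],
    [0,0,0,-19,0,0,0],
    [0,0,0,-19,0,0,0],
  ],
)

```text
clock: 14.08
tool_pos: [0.4636, -0.3649, 0.0939]
ee_rot: [[-0.001, 0.642, 0.767], [-0.003, -0.767, 0.642], [1.0, -0.002, 0.002]]
ft_force: [-0.1, 0.8, -0.3]
grip_width: 0.0486
grip_force: 61.6
```

```bash
cat > d.py <<'E'
from h import *
np.set_printoptions(precision=4,suppress=True)
s=st(); print(s['ft_force'])
for c in ['wrist','top','scene']:
    p,d=camera(c); C=cloud(c,d,s); q=C.reshape(-1,3)[d.ravel()>0]
    k=q[np.hypot(q[:,0]-.445,q[:,1]+.381)<.035]
    for lo,hi in [(.02,.05),(.15,.19)]:
        b=k[(k[:,2]>lo)&(k[:,2]<hi)]
        if len(b)<30: continue
        A=np.c_[2*b[:,:2],np.ones(len(b))]; e=np.linalg.lstsq(A,(b[:,:2]**2).sum(1),rcond=None)[0]
        print(c,lo,len(b),'circle',e[:2],np.sqrt(e[2]+e[0]**2+e[1]**2),'z',np.percentile(b[:,2],[1,99]))
E
python3 d.py
```

```text
14.075 q [-79.9  64.   91.6  62.5 102.  -68.4] p [ 0.4636 -0.3649  0.0939] w 0.0486 
 [[-0.001  0.642  0.767]
 [-0.003 -0.767  0.642]
 [ 1.    -0.002  0.002]]
[-0.1128  0.7842 -0.2826]
wrist 0.15 5283 circle [ 0.4475 -0.381 ] 0.015720907466906502 z [0.1508 0.174 ]
top 0.15 131 circle [ 0.4495 -0.3791] 0.012120961449668738 z [0.1543 0.1788]
scene 0.02 88 circle [ 0.4485 -0.3773] 0.022163579195160377 z [0.025  0.0487]
scene 0.15 108 circle [ 0.449  -0.3789] 0.01362139775591886 z [0.1523 0.1768]
```

Emit:
servo_tool(
  series=[
    [0,0,0,-0.6,0,0,0],
    [0,0,0,-1.2,0,0,0],
    [0,0,0,-1.6,0,0,0],
    [0,0,0,-1.8,0,0,0],
    [0,0,0,-1.9,0,0,0],
    [0,0,0,-1.98,0,0,0],
    [0,0,0,-2.02,0,0,0],
    [0,0,0,-2.05,0,0,0],
    [0,0,0,-2.05,0,0,0],
  ],
)

```text
clock: 15.35
tool_pos: [0.4636, -0.3647, 0.0733]
ee_rot: [[-0.001, 0.642, 0.767], [-0.004, -0.767, 0.642], [1.0, -0.002, 0.003]]
ft_force: [-0.4, -0.0, 1.5]
grip_width: 0.0479
grip_force: 61.6
```

Emit:
servo_tool(
  series=[
    [0,0,0,0,0,0,0.65],
    [0,0,0,0,0,0,0.75],
    [0,0,0,0,0,0,1],
    [0,0,0,0,0,0,1],
    [0,0,0,0,0,0,1],
    [0,0,0,0,0,-1,1],
    [0,0,0,0,0,-3,1],
    [0,0,0,0,0,-7,1],
    [0,0,0,0,0,-11,1],
    [0,0,0,0,0,-15,1],
  ],
)

```text
clock: 16.6
tool_pos: [0.3463, -0.4627, 0.0724]
ee_rot: [[0.0, 0.641, 0.768], [-0.003, -0.768, 0.641], [1.0, -0.002, 0.002]]
ft_force: [-0.1, -0.4, -0.1]
grip_width: 0.0853
grip_force: 0.0
```

```bash
sed -i "s/(.15,.19)/(.13,.17)/" d.py; python3 d.py
python3 - <<'E'
from h import *
s=sensors.observe(); R=np.array(s['ee_rot']); p=np.array(s['tool_pos'])
go(down(-90+6+180),[.30,-.45,.40]); go(down(-90+6),[.30,-.45,.40])
E
```

```text
16.6 q [-90.7  67.7  80.2  54.1 110.3 -64.4] p [ 0.3463 -0.4627  0.0724] w 0.0853 
 [[ 0.     0.641  0.768]
 [-0.003 -0.768  0.641]
 [ 1.    -0.002  0.002]]
[-0.069  -0.4089 -0.0522]
wrist 0.02 1381 circle [ 0.4466 -0.3798] 0.024805392445971148 z [0.0202 0.0497]
wrist 0.13 939 circle [ 0.4463 -0.3799] 0.015760552749575895 z [0.1303 0.1526]
top 0.13 122 circle [ 0.4485 -0.3778] 0.011964023260407892 z [0.14   0.1581]
scene 0.02 110 circle [ 0.4486 -0.3765] 0.022089328721581467 z [0.0204 0.049 ]
scene 0.13 101 circle [ 0.4484 -0.3762] 0.012862853068179378 z [0.1309 0.1558]
row [ 108.1  -32.8 -108.1] [32.79 -4.03 -2.65]
row [-26.4 -87.2  26.4] [32.79 -4.03 -2.65]
```

The bottle is released and upright: the circle centres at 0.02–0.05 m and at the cap coincide, and the cap top is at 0.153. Now to the dock.

Emit:
servo_tool(
  series=[
    [0,0,0,3,0,-1,1],
    [0,-6,0,8,0,-2,1],
    [-3,-16,3,13,0,-2.6,1],
    [-6,-26,6,18,-1,-2.6,1],
    [-9,-36,9,23,-2,-2.6,1],
    [-12,-46,12,27,-3,-2.6,1],
    [-15,-56,15,30,-4,-2.6,1],
    [-18,-66,18,32,-4,-2.6,1],
    [-21,-76,21,32.8,-4,-2.6,1],
    [-26.4,-87.2,26.4,32.8,-4,-2.6,1],
  ],
)

```text
clock: 18.0
tool_pos: [0.3027, -0.4478, 0.4026]
ee_rot: [[0.99, 0.133, 0.048], [0.132, -0.991, 0.02], [0.05, -0.013, -0.999]]
ft_force: [-0.1, 0.2, -1.3]
grip_width: 0.0853
grip_force: 0.0
```

Emit:
servo_tool(
  series=[
    [0,0,0,0,0,0,1],
    [0,0,0,0,0,0,1],
  ],
)

```text
clock: 18.25
tool_pos: [0.3027, -0.4472, 0.3996]
ee_rot: [[0.989, 0.138, 0.052], [0.136, -0.99, 0.029], [0.055, -0.022, -0.998]]
ft_force: [-0.3, -0.9, 0.5]
grip_width: 0.0854
grip_force: 0.0
```

```bash
python3 -c "
from h import *
s=st(); go(down(-84),[.45,-.20,.38]); go(down(-84),[.59,.1335,.33])"
```

```text
18.25 q [-65.6   9.2  79.    3.4  92.1  16.6] p [ 0.3027 -0.4472  0.3996] w 0.0854 
 [[ 0.989  0.138  0.052]
 [ 0.136 -0.99   0.029]
 [ 0.055 -0.022 -0.998]]
row [-1.3 -3.1  1.9] [ 17.84 -22.41   3.43]
row [-1.3 -3.1  1.9] [ 35.96 -53.4   10.12]
```

Emit:
servo_tool(
  series=[
    [0,0,0,2,-3,0,1],
    [-0.5,-1,0.5,5.5,-8,1,1],
    [-1,-3,1,9,-13.5,2,1],
    [-1.3,-3,1.9,12.5,-19,3,1],
    [-1.3,-3.1,1.9,16,-24.5,4,1],
    [-1.3,-3.1,1.9,19.5,-30,5,1],
    [-1.3,-3.1,1.9,23.5,-35.5,6,1],
    [-1.3,-3.1,1.9,27.5,-41,7.5,1],
    [-1.3,-3.1,1.9,31.5,-46.5,8.5,1],
    [-1.3,-3.1,1.9,34.5,-51,9.5,1],
  ],
)

```text
clock: 19.5
tool_pos: [0.5687, 0.0831, 0.3358]
ee_rot: [[0.995, 0.1, -0.002], [0.1, -0.995, -0.001], [-0.002, 0.001, -1.0]]
ft_force: [0.3, -1.3, -0.0]
grip_width: 0.0854
grip_force: 0.0
```

Emit:
servo_tool(
  series=[
    [0,0,0,1.2,-2,0.4,1],
    [0,0,0,1.4,-2.4,0.6,1],
    [0,0,0,1.4,-2.4,0.6,1],
  ],
)

```text
clock: 19.88
tool_pos: [0.5791, 0.1066, 0.3307]
ee_rot: [[0.995, 0.101, -0.002], [0.101, -0.995, -0.003], [-0.002, 0.003, -1.0]]
ft_force: [-0.8, -0.5, 0.9]
grip_width: 0.0856
grip_force: 0.0
```

```bash
cat > e.py <<'E'
from h import *
np.set_printoptions(precision=4,suppress=True)
import sys
s=st(); p,d=camera('wrist'); cv2.imwrite(f'pics/{sys.argv[1]}.png',p[...,::-1]); C=cloud('wrist',d,s)
hsv=cv2.cvtColor(p,cv2.COLOR_RGB2HSV)
o=(hsv[...,0]>3)&(hsv[...,0]<18)&(hsv[...,1]>130)&(hsv[...,2]>70)&(d>0)
n,lab,stt,ce=cv2.connectedComponentsWithStats(o.astype(np.uint8))
for i in range(1,n):
    if stt[i,4]>40:
        q=C[lab==i]; zt=np.percentile(q[:,2],99); t=q[q[:,2]>zt-.004]
        print('orange',ce[i],stt[i,4],'mean',q.mean(0),'ztop',zt,'top rect',cv2.minAreaRect(t[:,:2].astype(np.float32)*1000))
for zz,tol in [(.15,.004),(.187,.004)]:
    b=(hsv[...,0]>95)&(hsv[...,0]<130)&(hsv[...,1]>100)&(d>0)&(np.abs(C[...,2]-zz)<tol+.0)
    t=C[b]
    if len(t)>30: print('blue',zz,len(t),cv2.minAreaRect(t[:,:2].astype(np.float32)*1000),np.median(t[:,2]))
k=(np.abs(C[...,2]-.15)<.005)&(np.abs(C[...,0]-.61)<.1)&(np.abs(C[...,1]-.1335)<.1)
print('rim z',np.median(C[k][:,2]))
for nme in ['catch_left_pad','catch_right_pad','dock_rim','cassette']:
    r=spotter.landmark_of('wrist',nme)
    if r:
        o_,dd=ray('wrist',r[0]['xy'],s); z={'dock_rim':.15,'cassette':.114}.get(nme,.170)
        print(nme,r[0]['xy'],r[0]['conf'],o_+dd*(z-o_[2])/dd[2])
E
python3 e.py w2
```

```text
19.875 q [ 3.8 15.6 79.7 -0.2 84.8 88.1] p [0.5791 0.1066 0.3307] w 0.0856 
 [[ 0.995  0.101 -0.002]
 [ 0.101 -0.995 -0.003]
 [-0.002  0.003 -1.   ]]
orange [273.2204 154.4185] 313 mean [0.6084 0.1523 0.177 ] ztop 0.1881338787390372 top rect ((607.2202758789062, 153.69505310058594), (23.36134910583496, 7.248000144958496), 4.722809314727783)
orange [310.3981 153.8981] 206 mean [0.6133 0.1138 0.1804] ztop 0.18825288637628226 top rect ((612.181396484375, 112.92803955078125), (23.172637939453125, 6.158750057220459), 5.404838562011719)
orange [333.5317 151.5845] 284 mean [0.615  0.088  0.1513] ztop 0.1531548455607031 top rect ((614.9830932617188, 87.89888763427734), (19.453937530517578, 17.22952651977539), 6.3372802734375)
orange [252.6386 152.4807] 285 mean [0.6049 0.179  0.1515] ztop 0.15293886443856594 top rect ((604.7730712890625, 178.90562438964844), (19.260026931762695, 18.501815795898438), 5.414628028869629)
orange [106.149  220.1188] 463 mean [0.5427 0.2899 0.235 ] ztop 0.2375082361543459 top rect ((541.679931640625, 291.61798095703125), (13.685641288757324, 23.51041603088379), 6.721313953399658)
orange [111.0479 242.4658] 438 mean [0.521  0.2876 0.235 ] ztop 0.2376327221250263 top rect ((520.1163330078125, 289.2590637207031), (13.023443222045898, 23.739437103271484), 6.073788642883301)
orange [115.704  263.8298] 429 mean [0.4993 0.2855 0.2348] ztop 0.23748376621051923 top rect ((497.8404235839844, 286.10833740234375), (14.088004112243652, 22.689006805419922), 5.7309088706970215)
blue 0.15 32 ((609.0360717773438, 134.0489501953125), (60.615665435791016, 35.933128356933594), 6.21586799621582) 0.15058877058605374
rim z 0.15087392692368384
catch_left_pad [268.8, 152.9] 0.7 [0.6086 0.1581 0.17  ]
catch_right_pad [310.7, 153.5] 0.71 [0.6124 0.1135 0.17  ]
dock_rim [289.6, 150.5] 0.79 [0.6111 0.1377 0.15  ]
```

View pics/w2.png

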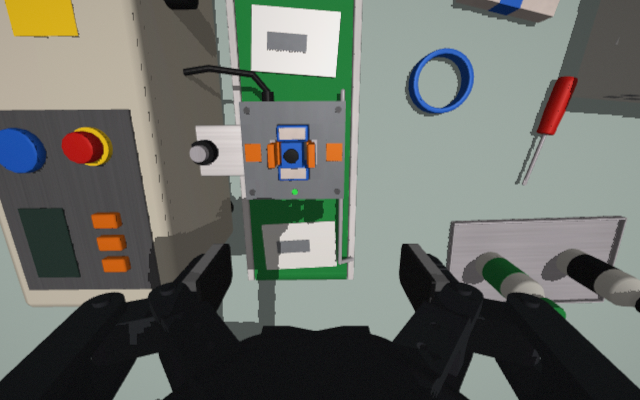

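The wrist view shows the two orange pads at (273,154) and (310,154). The cassette centre comes out at (0.6098, 0.1334) with a yaw of about 6.2°. The pad tops are at 0.188 and the rim at 0.151, both as expected. I'll check the height of the cable at (230,75) before descending.

Run:
```python
from h import *
s=sensors.observe(); p,d=camera('wrist'); C=cloud('wrist',d,s)
k=(p.max(-1)<60)&(d>0)&(C[...,0]>.63)&(C[...,0]<.75)&(C[...,1]>.1)&(C[...,1]<.26)
q=C[k]; print(len(q)); 
for y in np.arange(.12,.26,.02):
    t=q[(q[:,1]>y)&(q[:,1]<y+.02)]
    if len(t): print(round(y,2),len(t),np.round(t.mean(0),3),np.round(t[:,2].max(),3))
k=(C[...,1]>.19)&(C[...,1]<.245)&(C[...,0]>.58)&(C[...,0]<.64); print('knob zmax',np.percentile(C[k][:,2],99))
for z in (.24,.156): go(down(-83.8),[.6098,.1334,z],s)
```

```text
1001
0.16 168 [0.672 0.171 0.131] 0.134
0.18 140 [0.686 0.189 0.129] 0.138
0.2 115 [0.689 0.21  0.138] 0.142
0.22 133 [0.689 0.23  0.143] 0.146
0.24 445 [0.726 0.248 0.158] 0.174
knob zmax 0.16183644759363405
row [ 0.2 -0.  -0.4] [ 3.27 -2.32  9.17]
row [ 0.2 -0.  -0.4] [ 3.27 -2.35 17.57]
```

Emit:
servo_tool(
  series=[
    [0.1,0,-0.2,1,-0.8,1,1],
    [0.2,0,-0.4,2.2,-1.6,3,1],
    [0.2,0,-0.4,3.2,-2.3,6,1],
    [0.2,0,-0.4,3.3,-2.3,8.2,1],
    [0.2,0,-0.4,3.3,-2.3,9.2,1],
    [0.2,0,-0.4,3.3,-2.3,9.2,1],
    [0.2,0,-0.4,3.3,-2.3,9.2,1],
  ],
)

```text
clock: 21.05
tool_pos: [0.6108, 0.1346, 0.2398]
ee_rot: [[0.994, 0.109, 0.001], [0.109, -0.994, 0.001], [0.001, -0.001, -1.0]]
ft_force: [0.3, 0.7, 0.2]
grip_width: 0.0852
grip_force: 0.0
```

```bash
python3 e.py w3 | grep -v "0.23[0-9]* top" ; python3 -c "
from h import *
go(down(-83.8),[.6098,.1334,.156])"
```

```text
21.05 q [ 6.1 22.2 82.7  0.  75.1 89.8] p [0.6108 0.1346 0.2398] w 0.0852 
 [[ 0.994  0.109  0.001]
 [ 0.109 -0.994  0.001]
 [ 0.001 -0.001 -1.   ]]
orange [290.7023 211.0357] 561 mean [0.6101 0.1525 0.1759] ztop 0.18785130997064345 top rect ((608.02783203125, 153.65719604492188), (22.94818687438965, 6.84890079498291), 7.07316780090332)
orange [340.3606 211.5261] 574 mean [0.6137 0.1147 0.1756] ztop 0.1879873085117859 top rect ((612.223876953125, 112.86983489990234), (23.798025131225586, 6.849271774291992), 7.645371437072754)
orange [261.7197 204.0167] 478 mean [0.6053 0.1792 0.1514] ztop 0.15277269583974337 top rect ((604.9923706054688, 179.43359375), (20.29120445251465, 18.390756607055664), 4.633057117462158)
orange [369.2398 204.424 ] 467 mean [0.6149 0.0876 0.1513] ztop 0.15284684019667688 top rect ((614.7953491210938, 87.69745635986328), (20.624650955200195, 18.075944900512695), 6.129562854766846)
blue 0.15 79 ((611.0307006835938, 133.39559936523438), (57.51937484741211, 36.478919982910156), 6.214261054992676) 0.1502868614249795
blue 0.187 39 ((609.6937255859375, 132.76219177246094), (13.041759490966797, 14.47494888305664), 55.97013854980469) 0.18732325363232538
rim z 0.15078633118091195
catch_left_pad [284.4, 208.0] 0.61 [0.6099 0.1581 0.17  ]
catch_right_pad [343.7, 213.9] 0.82 [0.6101 0.1109 0.17  ]
cassette [315.6, 193.9] 0.56 [0.6096 0.1333 0.114 ]
row [-0.  -0.1  0.1] [-0.09  0.1   8.39]
```

View pics/w3.png

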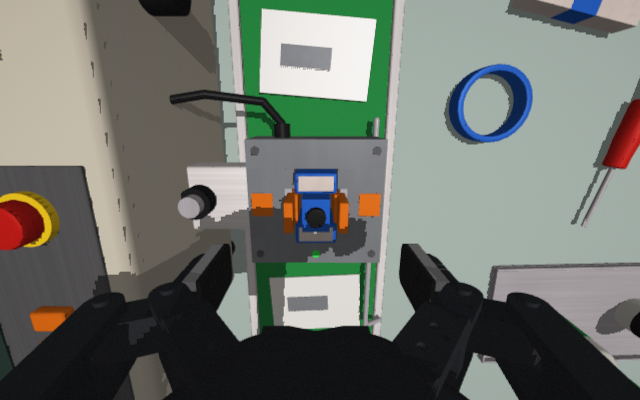

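The cassette is centred between the fingers, with pads at (290,211) and (340,211), and the calibration agrees. Descending and pinching.

Emit:
servo_tool(
  series=[
    [0,0,0,-0.08,0.13,1.5,1],
    [0,0,0,-0.08,0.13,3.5,1],
    [0,0,0,-0.08,0.13,5.5,1],
    [0,0,0,-0.08,0.13,7,1],
    [0,0,0,-0.08,0.13,8,1],
    [0,0,0,-0.08,0.13,8.4,1],
    [0,0,0,-0.08,0.13,8.4,1],
    [0,0,0,-0.08,0.13,8.4,1],
  ],
)

```text
clock: 22.3
tool_pos: [0.61, 0.1332, 0.1557]
ee_rot: [[0.994, 0.109, 0.001], [0.109, -0.994, 0.001], [0.001, -0.001, -1.0]]
ft_force: [0.1, -0.3, -1.3]
grip_width: 0.0857
grip_force: 0.0
```

Emit:
servo_tool(
  series=[
    [0,0,0,0,0,0,0.62],
    [0,0,0,0,0,0,0.58],
    [0,0,0,0,0,0,0.5],
    [0,0,0,0,0,0,0.4],
    [0,0,0,0,0,0,0.2],
    [0,0,0,0,0,0,0],
    [0,0,0,0,0,0,0],
    [0,0,0,0,0,0,0],
    [0,0,0,0,0,0,0],
    [0,0,0,0,0,0,0],
  ],
)

```text
clock: 23.55
tool_pos: [0.6099, 0.1339, 0.1576]
ee_rot: [[0.994, 0.109, 0.002], [0.109, -0.994, 0.002], [0.002, -0.002, -1.0]]
ft_force: [-4.6, 1.9, 15.0]
grip_width: 0.0288
grip_force: 60.0
```

```bash
python3 -c "
from h import *
s=st();print(s['ft_force'],s['wrist_torque'],s['grip_force'])"
```

```text
23.55 q [ 6.  26.5 88.2  0.1 65.2 89.7] p [0.6099 0.1339 0.1576] w 0.0288 
 [[ 0.994  0.109  0.002]
 [ 0.109 -0.994  0.002]
 [ 0.002 -0.002 -1.   ]]
[-4.59758054  1.92439119 14.97172751] [ 0.34570102  0.80618665 -0.02856312] 59.95089769363403
```

The width is 28.8 mm, not the expected 36, and there is a 15 N upward push. I'll look before lifting.

```bash
python3 e.py w4 | grep -E "orange|blue|rim"; python3 -c "
from h import *
p=cv2.imread('pics/w4.png'); q,d=camera('scene'); a=cv2.resize(p[100:330,180:460],(560,460)); b=cv2.resize(q[190:300,340:480,::-1],(560,440)) 
cv2.imwrite('pics/c4.png',cv2.resize(np.hstack([a[:440],b]),(800,314)))"
```

```text
orange [234.6839 243.4463] 1006 mean [0.6051 0.179  0.1513] ztop 0.15264568962227795 top rect ((604.8651123046875, 179.2353515625), (20.249929428100586, 18.61539077758789), 6.759485244750977)
orange [394.4656 243.5344] 1016 mean [0.6151 0.0877 0.1513] ztop 0.15259704401870894 top rect ((614.6295776367188, 87.64126586914062), (20.944461822509766, 18.431161880493164), 7.070011615753174)
orange [287.1724 260.9345] 702 mean [0.614  0.1465 0.1817] ztop 0.18784739795591643 top rect ((609.227783203125, 145.2970733642578), (24.16800308227539, 6.506641387939453), 13.4393949508667)
orange [343.1084 261.4268] 738 mean [0.6166 0.1205 0.1816] ztop 0.1878336130365395 top rect ((611.5825805664062, 120.56819152832031), (6.333673000335693, 24.48280143737793), 89.09398651123047)
blue 0.15 203 ((638.6752319335938, 137.9171905517578), (6.921856880187988, 35.510711669921875), 18.190038681030273) 0.1503352522082089
blue 0.187 63 ((608.0732421875, 131.56024169921875), (10.654895782470703, 14.469930648803711), 29.88796043395996) 0.1873145368981817
rim z 0.15076681852408397
```

View pics/c4.png

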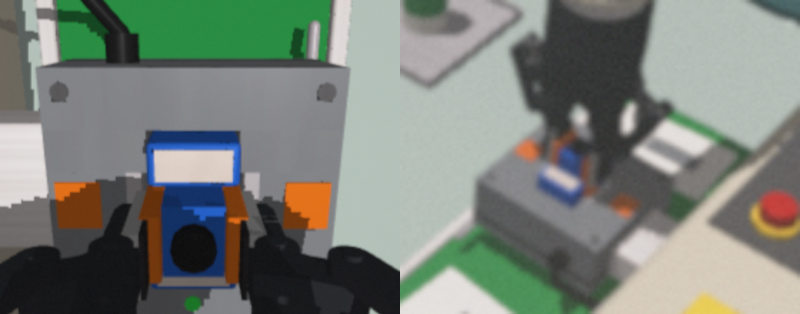

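Both catches have moved in fully: the tops are 25 mm apart, from 41 mm before. The pads' forward swing explains the push. Now a slow lift while watching the force.

Emit:
servo_tool(
  series=[
    [0,0,0,0,0,-0.2,0],
    [0,0,0,0,0,-0.4,0],
    [0,0,0,0,0,-0.6,0],
    [0,0,0,0,0,-0.8,0],
    [0,0,0,0,0,-1,0],
    [0,0,0,0,0,-1,0],
  ],
)

```text
clock: 24.6
tool_pos: [0.6096, 0.1331, 0.1652]
ee_rot: [[0.994, 0.109, -0.0], [0.109, -0.994, 0.001], [-0.0, -0.001, -1.0]]
ft_force: [0.4, 0.3, -1.4]
grip_width: 0.0288
grip_force: 59.3
```

```bash
python3 -c "
from h import *
s=st();print(s['ft_force'],s['wrist_torque'],s['grip_force'])"; python3 e.py w5 | grep -E "orange|blue|rim"
```

```text
24.6 q [ 6.  26.1 87.7  0.  66.2 89.7] p [0.6096 0.1331 0.1652] w 0.0288 
 [[ 0.994  0.109 -0.   ]
 [ 0.109 -0.994  0.001]
 [-0.    -0.001 -1.   ]]
[ 0.44420302  0.32907403 -1.41536935] [ 0.10074894  0.03843104 -0.0041018 ] 59.313445687294006
orange [236.6677 236.9081] 936 mean [0.6054 0.1791 0.1513] ztop 0.15269010442791955 top rect ((605.260498046875, 179.24588012695312), (20.499069213867188, 18.80255699157715), 6.4701056480407715)
orange [389.6466 237.6317] 945 mean [0.615  0.0877 0.1513] ztop 0.15266788402232737 top rect ((614.8002319335938, 87.51954650878906), (20.74264907836914, 18.768524169921875), 6.252997398376465)
orange [287.522  260.8752] 705 mean [0.6136 0.1455 0.1892] ztop 0.19540365659359465 top rect ((609.0767211914062, 144.43165588378906), (23.886415481567383, 6.606189727783203), 13.607121467590332)
orange [343.2352 261.0352] 710 mean [0.6164 0.1197 0.1892] ztop 0.19522186871386316 top rect ((611.8532104492188, 119.27714538574219), (23.609432220458984, 6.69998025894165), 0.4862939417362213)
blue 0.15 187 ((607.8502807617188, 146.3533935546875), (29.25693130493164, 80.2934799194336), 70.24391174316406) 0.15050428050182013
blue 0.187 1412 ((610.1526489257812, 131.97769165039062), (26.638187408447266, 20.809009552001953), 5.816279411315918) 0.18807124307037773
rim z 0.15079980290040693
```

It rises freely: ridge and pads are up 7.5 mm, and the load is about 1.4 N. Continuing the lift.

Emit:
servo_tool(
  series=[
    [0,0,0,0,0,-0.5,0],
    [0,0,0,0,0,-1.2,0],
    [0,0,0,0,0,-2,0],
    [0,0,0,0,0,-3,0],
    [0,0,0,0,0,-4,0],
    [0,0,0,0,0,-5.2,0],
    [0,0,0,0,0,-6.6,0],
    [0,0,0,0,0,-8,0],
    [0,0,0,0,0,-9.2,0],
    [0,0,0,0,0,-10,0],
  ],
)

```text
clock: 26.1
tool_pos: [0.6098, 0.1331, 0.2661]
ee_rot: [[0.994, 0.109, 0.001], [0.109, -0.994, 0.001], [0.001, -0.001, -1.0]]
ft_force: [0.1, -0.1, -1.3]
grip_width: 0.0289
grip_force: 59.3
```

Emit:
servo_tool(
  series=[
    [0,0,0,0,0,0,0],
    [0,0,0,0,0,0,0],
    [0,0,0,0,0,0,0],
    [0,0,0,0,0,0,0],
    [0,0,0,0,0,0,0],
    [0,0,0,0,0,0,0],
  ],
)

```text
clock: 26.85
tool_pos: [0.6095, 0.133, 0.265]
ee_rot: [[0.994, 0.109, -0.0], [0.109, -0.994, 0.001], [-0.0, -0.001, -1.0]]
ft_force: [-0.4, 1.4, -2.7]
grip_width: 0.0283
grip_force: 59.3
```

```bash
python3 d.py | grep -v wrist; python3 e.py w6 | grep -E "orange|blue"; python3 -c "
from h import *
p=cv2.imread('pics/w6.png'); q,d=camera('scene')
cv2.imwrite('pics/c6.png',np.hstack([cv2.resize(p,(400,250)),cv2.resize(q[130:300,280:480,::-1],(400,340))[:250]]) )
C=cloud('scene',d); k=(d>0)&(np.hypot(C[...,0]-.61,C[...,1]-.133)<.045)&(C[...,2]>.16); hsv=cv2.cvtColor(q,cv2.COLOR_RGB2HSV)
b=k&(hsv[...,0]>95)&(hsv[...,0]<130)&(hsv[...,1]>100); t=C[b]; print(len(t),np.percentile(t,[2,50,98],axis=0))"
```

```text
26.85 q [ 6.  21.  80.9  0.  78.1 89.7] p [0.6095 0.133  0.265 ] w 0.0283 
 [[ 0.994  0.109 -0.   ]
 [ 0.109 -0.994  0.001]
 [-0.    -0.001 -1.   ]]
[-0.399   1.4164 -2.6869]
top 0.13 122 circle [ 0.4486 -0.3777] 0.01193299026625762 z [0.1353 0.1589]
scene 0.02 110 circle [ 0.4478 -0.3771] 0.02271463304787707 z [0.0207 0.0499]
scene 0.13 101 circle [ 0.4483 -0.376 ] 0.012628289196996441 z [0.1314 0.1554]
orange [265.1889 194.9798] 397 mean [0.6051 0.1791 0.1514] ztop 0.15290111324625535 top rect ((604.9564208984375, 178.99838256835938), (19.831581115722656, 18.34485626220703), 5.539936065673828)
orange [363.005  194.9925] 398 mean [0.6151 0.0876 0.1514] ztop 0.15275064560860874 top rect ((614.9531860351562, 87.48112487792969), (19.82481575012207, 18.18497085571289), 5.5228142738342285)
orange [287.5435 260.9515] 701 mean [0.6135 0.1455 0.2889] ztop 0.2951862320097658 top rect ((608.8005981445312, 144.279296875), (24.491182327270508, 6.419600963592529), 13.40727424621582)
orange [343.2574 261.0394] 711 mean [0.6163 0.1196 0.289 ] ztop 0.29503883509508816 top rect ((611.6256713867188, 119.04032897949219), (24.22311019897461, 6.690418243408203), 1.2184966802597046)
orange [ 82.4365 292.9378] 756 mean [0.5434 0.2897 0.2348] ztop 0.23747845840940396 top rect ((542.2086181640625, 291.16363525390625), (13.883809089660645, 23.258190155029297), 6.192074775695801)
orange [ 89.0577 319.0234] 728 mean [0.5218 0.2875 0.2347] ztop 0.23750480960246287 top rect ((520.396728515625, 288.9241638183594), (13.91325569152832, 23.041427612304688), 5.917011260986328)
orange [ 85.3228 338.8734] 158 mean [0.5057 0.2905 0.2365] ztop 0.3476690354192948 top rect ((615.1473999023438, 193.27407836914062), (0.256488174200058, 1.0395808219909668), 13.886006355285645)
397 [[0.587082   0.10479373 0.22638973]
 [0.63708912 0.13829539 0.26056078]
 [0.64309123 0.16675455 0.5959078 ]]
```

View pics/c6.png

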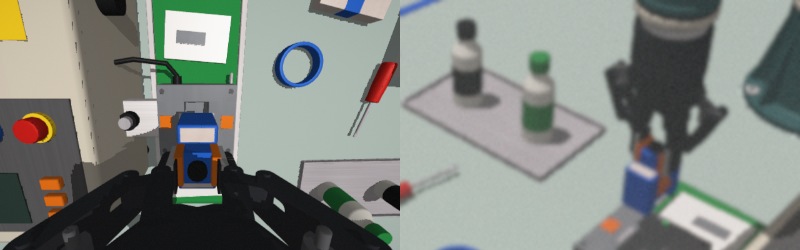

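The cassette hangs level about 70 mm clear of the dock with both catches pinched. Both bottles stand upright in the tray. Handing in.

```bash
python3 -c "
from rig import robot; print(robot.finish_job())"
```

```text
the job is handed in; nothing more can be done
None
```

The job is handed in: I turned the ink bottle over, held it cap-down for over a second and set it back upright in the tray. The cassette is unlatched and held level by its pinched catches, about 70 mm clear of the dock.

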